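Check the griddle's cordless probe against the hand thermometer

ROBOT

A 6-joint arm with a two-finger parallel gripper is mounted at the origin on a cart in front of the work surface, level with it; the furniture and walls round the work are solid. World frame = base frame: x ahead of the robot, y to its left, z up, the work surface at z = 0. Lengths are in mm, angles in rad, forces in N, time in s.
With the tool pointing down it reaches from about 350 to 975 mm from the base axis. Payload 7.1 kg.
Tool frame: the origin (TCP) lies on the mounting face of the last link; the fingertips stand 182 mm ahead of it and the grasp point (between the pads) lies 163 mm ahead of it (ctrl.tcp_to_tips is the distance from the TCP to the fingertips, in mm); z points along the fingers, y is the direction in which the jaws open and shut (so a half turn about z gives the same grasp; the last joint's range is limited). The gripper opens to 88 mm and grips with 3 to 60 N. Pads are 20 mm wide; open, the fingers measure 115 mm over their backs; the gripper's body (75 mm by 178 mm) begins 61 mm behind the grasp point.
Start: joints at [-1.187, 0.423, 1.63, -0, 1.089, -0.019], TCP at [245.013, -574.956, 404.675] pointing down, gripper open.
Joint ranges: [-3, 3], [-0.9, 2.11], [0.09, 2.58], [-1.31, 4.45], [0.11, 2.69], [-2.54, 2.54]. Speed limits (rad/s): [2.39, 2.39, 3.01, 3.14, 3.14, 3.14].

INTERFACE

Orientations are given as a rotation vector (axis times angle).
In Python, from workcell import ctrl gives the robot as it stands. The module is installed in compiled form; this text tells all that it offers.
- The arm moves only by the tool send_rows, never from a script. Its argument "commands" is a list of rows, each an object with "translation": the shift along the world's x, y, z normalised to -1 to 1, where 1 is 0.1 m, a list of three; "twist": the turn, a rotation vector about the world's x, y, z normalised to -1 to 1, where 1 is 0.5 rad, a list of three. A call has exactly 10 rows; each row is the pose to reach, as a shift and turn from the pose commanded when the call began; what a row does not reach only later rows make up. A row lasts 1/10 s, in which the tool goes at most 50 mm and 8.59 degrees, less where a joint would pass 70% of its speed; a pose out of reach is approached as far as the arm can. A call with a number of a shift or a turn outside -1 to 1 is refused whole. A call with a gripper value outside its range is refused whole. "grip" is the closure, from -1 (fully open) to 1 (shut), set as the call begins (left out, the last holds). The fingers move at their own pace and stop on an object; the grip force is fixed at half the most. Time passes only in rows, so rows that repeat a pose let the fingers close, or fill a call up. It gives the time, the measured TCP pose, the force and the opening at its end, in the units of the state.
- ctrl.get_obs(): the state, without advancing time (a new reading comes with each control period).
- ctrl.get_image(name): name is "side" or "top"; returns a dict with "img" (384x512x3 uint8, red, green, blue), "intrinsics" (3x3 intrinsics, pixels), "cam_to_world" (4x4, takes a point from camera to world coordinates). Camera axes: x right, y down, z forward; pixel columns grow to the right and rows downward; lengths in mm; the calibration is good to about 2 mm. A picture is of the moment at which its call begins. There is no depth.
- ctrl.close_job(): hands the job in, once; it reports no verdict.
The state is a dict: "t": time; "qpos": joint angles; "qvel": joint speeds; "joint_torque": joint torques, N m; "ee_pos": TCP position; "orientation": TCP orientation; "ft_force": force on the tool from outside, world axes, zero at the start; "moment": the same for the moment, N m; "width": finger opening in mm.
Only numpy, scipy, OpenCV 4.12 (cv2) and the standard library are available. Lean on these libraries where they do the work, as an engineer would, in place of code of your own. Each camera call takes 0.05 s, during which the arm holds its last target. There are 200 camera calls.

TASK

Set up a temperature cross-check on the griddle. First push the cordless probe rod down into the spring clip on the griddle's left edge, rod over the griddle and handle outward, until the sprung jaw has closed over it, and let go of it. Then take the hand thermometer out of its dock and hold it upright with its sprung tip inside the ring marked on the griddle, pressing lightly so that the tip gives about half of its travel; finish while still holding it there, and leave everything else as it stands.

Things in the scene. Friction and masses are not known exactly. Their poses are not given: they have to be found in the camera images.
- griddle: flat dark cast plate, 260 (x) x 230 (y) x 14 mm, lips 5 mm high (open where the clipped rod crosses), a lug 30 mm long at each x end; fixed, level, its underside 68 mm above the worktop, on the hob's left pan support. Origin: centre of its underside; x ahead of the robot (to 12 degrees), y left, z up. A bright steel fork clip is screwed to its left (+y) edge.
- test_ring (a point): centre of the marked ring (36 mm across, a second line at 43 mm, a dot at the centre) on the griddle's flat cooking face; the point lies on that face, 25 mm ahead of and 5 mm right of the griddle's centre, 82 mm above the worktop. Axes as the griddle's.
- clip_seat (a point): middle of the clip's slot, on the axis of a seated rod; 88.5 mm above the worktop, at x -50, y +131 mm of the griddle; axes as the griddle's. Slot along y, 9.6 mm wide, 19 mm long, floor 4 mm under this point; above +4 mm it flares to a mouth 25 mm wide at +16 mm. The rod goes straight down and needs 5 to 12 N to pass the jaw. Seated: level, tip to -y over the griddle, handle to +y.
- clip_jaw (a joint): angle (rad) of the clip's sprung jaw, a narrow lever in the middle of the fork, hinged low on the robot's side: 0 = closed, its nose over the slot, just above a seated rod; about 0.2 as a rod pushes it aside toward the robot, 0.5 at most; the spring closes it. Its thumb tab reaches 25 mm above the seat and 16 mm to its robot side.
- cordless_probe: steel rod, 8 mm thick, with a black square handle 14 x 14 mm; 45 g. Origin: on its axis, at the part that belongs in the clip, near the centre of mass. x points to the tip (at +110 mm); handle from x = -12 to -62 mm, end stub to -68 mm. It lies on the worktop, handle axis 7 mm up, tip sloping down 1.5 degrees and pointing to the robot's right (to 30 degrees).
- probe_handle (a point): middle of the cordless probe's square handle, on its axis, 37 mm behind the probe's origin. Gripped from above across the rod about here, the fingers stay clear of the clip.
- dock: grey fixed stand of the thermometer: foot 112 x 78 x 14 mm and a square tube (32 x 45 mm outside), its axis leaning 20 degrees (0.35 rad): going up it leans to the dock's -x, toward the robot; its upper edge is about 115 mm up. Origin: under the foot's centre; x away from the robot (to 20 degrees), y left. Beware: a wall cabinet hangs beyond x = 0.60 m from y = -0.08 m leftward, 0.56 m up.
- dock_ledge (a point): point on the tube's axis where the thermometer's handle stands on a ledge inside the dock, 80 mm above the worktop, 32 mm below the tube's edge along the axis. The tube's inside is 24 (x) x 37 (y) mm; the opening for the stem between the ledges is 25 mm wide.
- thermometer: hand-held surface thermometer, 132 g: black bar handle 22 (x) x 34 (y) mm, from z = 60 to 164 mm, display on its -x face; below it a steel stem with a sprung copper disc. z runs along its axis from tip to top; origin: centre of the disc's contact face when not pressed. It starts standing in the dock, leaning with it or up to 4 degrees more; drawn out by pulling 80 mm or more along its axis.
- thermo_grip (a point): point on the thermometer's axis at z = 130 mm, where to grip its handle across the 34 mm width (along y), the fingers pointing along the axis toward the tip.
- thermo_tip (a point): centre of the contact face of the sprung disc (16 mm across) at the thermometer's lower end; moves with the disc. Axes as the thermometer's.
- thermo_plunger (a joint): how far the sprung disc is pressed in (m): 0 = free, 0.008 = bottomed. Spring 0.4 N per mm after a preload of 0.8 N: about 2.4 N at 4 mm, half of its travel.
- pepper_mill: bystander, leave it alone: wooden pepper mill, 58 mm wide, 170 mm tall; origin at the centre of its underside
- salt_shaker: bystander, leave it alone: glass salt shaker, 44 mm wide, 90 mm tall; origin at the centre of its underside
- spice_jar_a: bystander, leave it alone: spice jar with a dark cap, 41 mm wide, 105 mm tall; origin at the centre of its underside
- spice_jar_b: bystander, leave it alone: another spice jar with a dark cap, 41 mm wide, 105 mm tall; origin at the centre of its underside
- blue_mug: bystander, leave it alone: blue mug, 89 mm wide, 99 mm tall; origin at the centre of its underside
- lemon: bystander, leave it alone: lemon, 71 mm long; origin at the centre of its underside
- onion: bystander, leave it alone: onion, 83 mm wide; origin at the centre of its underside
- spoon: bystander, leave it alone: steel spoon, 188 mm long, lying; origin at the centre of its underside

How it is judged (in metres and radians):
On the way, in this order (a step that is already met when the one before it is completed fails the run):
1. the cordless probe lies home in the clip, handle outward, the jaw closed over it, and is let go (x of cordless_probe in the frame of clip_seat between -0.003 and 0.003 m and y of cordless_probe in the frame of clip_seat between -0.02 and 0.025 m and z of cordless_probe in the frame of clip_seat between -0.003 and 0.003 m and angle between the x axis of cordless_probe and the y axis of griddle, either way round below 0.12 rad and y of probe_handle in the frame of clip_seat above 0.02 m and value of joint clip_jaw below 0.06 rad and contact force between the fingers and cordless_probe below 0.05 N), for 0.3 s.
2. the hand thermometer is drawn out of its dock (distance between thermo_grip and dock_ledge above 0.14 m and contact force between dock and thermometer below 0.05 N and contact force between the fingers and thermometer above 2 N), for 0.1 s.
At the end, for the whole second after the job is handed in: Thermometer held by the gripper, at rest, out of the dock: upright within 7 degrees, tip within 10 mm of the ring's centre, disc pressed in 1.2 to 6.8 mm (0.6 to 6 N). Probe home in the clip (3 mm across and in height, 20 mm along, 7 degrees), handle outward, jaw closed, not touched (all of step 1 and horizontal distance between thermo_tip and test_ring below 0.01 m and angle between thermometer's own z axis and vertical below 0.12 rad and value of joint thermo_plunger between 0.0012 and 0.0068 m and contact force between thermometer and griddle between 0.6 and 6 N and contact force between the fingers and thermometer above 2 N and contact force between dock and thermometer below 0.05 N and linear speed of thermometer below 0.01 m/s); the arm keeps its last pose, push and grip.
It fails at once if the thermometer is pushed hard against the griddle (over 12 N) (contact force between thermometer and griddle above 12 N).
It fails at once if a bystander is moved by more than 30 mm (distance of any of pepper_mill, salt_shaker, spice_jar_a, spice_jar_b, blue_mug, lemon, onion, spoon from where it was at the start of the episode above 0.03 m).
It also fails if it takes over 64 s, if anything falls off the work surface, if the arm or the gripper's body presses on something with over 40 N, if the wrist force passes 120 N, or if a joint passes its speed limit or range.

## Working session

There is one attempt and no reset: what is moved stays moved. The work goes in short steps, Python scripts to look and compute and a tool call to move; the robot and the scene stay as the last step left them, time stands still between calls to the robot, and variables do not carry over. Pictures are saved under pics/ and viewed, about 8 in all and at most 12, crops included, and the job is handed in when it is done.

Besides the shell and the picture viewer there is one more tool, called after "Emit:" as name(argument=value, ...), one argument or row to a line, values as JSON. send_rows: Moves the arm, as the interface text tells. Its arguments: {"type":"object","properties":{"commands":{"type":"array","items":{"type":"object","properties":{"translation":{"type":"array","items":{"type":"number"}},"twist":{"type":"array","items":{"type":"number"}}}}},"grip":{"type":"number"}},"required":["commands"]}

```bash
mkdir -p pics; cat > h.py <<'E'
import numpy as np, cv2
from workcell import ctrl
def grab(n,tag):
    d=ctrl.get_image(n); np.savez(f'pics/{tag}.npz',**d)
    cv2.imwrite(f'pics/{tag}.png',cv2.cvtColor(d['img'],cv2.COLOR_RGB2BGR)); return d
def load(tag): return dict(np.load(f'pics/{tag}.npz'))
def ray(d,u,v):
    r=np.linalg.inv(d['intrinsics'])@[u,v,1]; T=d['cam_to_world']
    r=T[:3,:3]@r; return T[:3,3],r/np.linalg.norm(r)
def onz(d,u,v,z):
    o,r=ray(d,u,v); return o+r*(z-o[2])/r[2]
def proj(d,p):
    T=np.linalg.inv(d['cam_to_world']); q=d['intrinsics']@(T[:3,:3]@np.asarray(p,float)+T[:3,3]); return q[:2]/q[2]
def tri(d1,a,d2,b):
    o1,r1=ray(d1,*a);o2,r2=ray(d2,*b)
    s=np.linalg.lstsq(np.c_[r1,-r2],o2-o1,rcond=None)[0]
    p,q=o1+s[0]*r1,o2+s[1]*r2; return (p+q)/2,np.linalg.norm(p-q)
E
python3 - <<'E'
from h import *
np.set_printoptions(precision=3,suppress=True)
a=grab('top','t0');b=grab('side','s0')
for d in(a,b):print(d['intrinsics'][0],d['cam_to_world'])
for n in 't0','s0':
    i=cv2.imread(f'pics/{n}.png');cv2.imwrite(f'pics/{n}b.png',cv2.resize(i,(800,600),interpolation=cv2.INTER_CUBIC))
print(ctrl.get_obs())
E
```

```text
[372.317   0.    255.244] [[  -0.054   -0.977    0.207  316.501]
 [  -0.999    0.052   -0.014   78.746]
 [   0.003   -0.207   -0.978 1172.427]
 [   0.       0.       0.       1.   ]]
[448.203   0.    254.133] [[   0.522   -0.718    0.461  -70.091]
 [  -0.853   -0.445    0.272 -281.865]
 [   0.01    -0.535   -0.845 1214.38 ]
 [   0.       0.       0.       1.   ]]
{'t': 0.1, 'qpos': array([-1.187,  0.424,  1.631, -0.   ,  1.089, -0.019]), 'qvel': array([ 0.   ,  0.   , -0.002, -0.001, -0.   , -0.   ]), 'joint_torque': array([ -0.   , -54.561, -27.432,   0.064,   0.019,  -0.   ]), 'ee_pos': array([ 244.915, -574.757,  404.009]), 'orientation': array([-3.077, -0.628,  0.   ]), 'ft_force': array([-0.068, -0.223, -0.29 ]), 'moment': array([-0.017, -0.037,  0.002]), 'width': 87.74836899385761}
```

View pics/t0b.png

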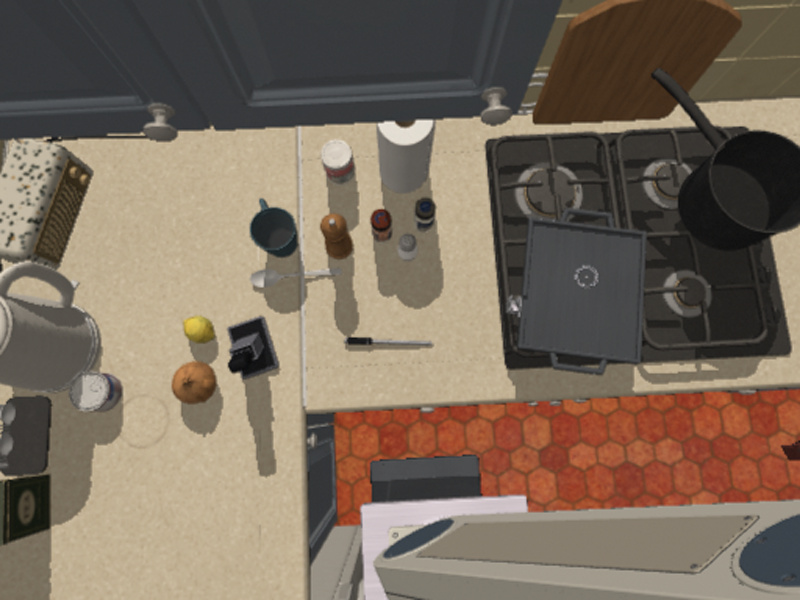

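View pics/s0b.png

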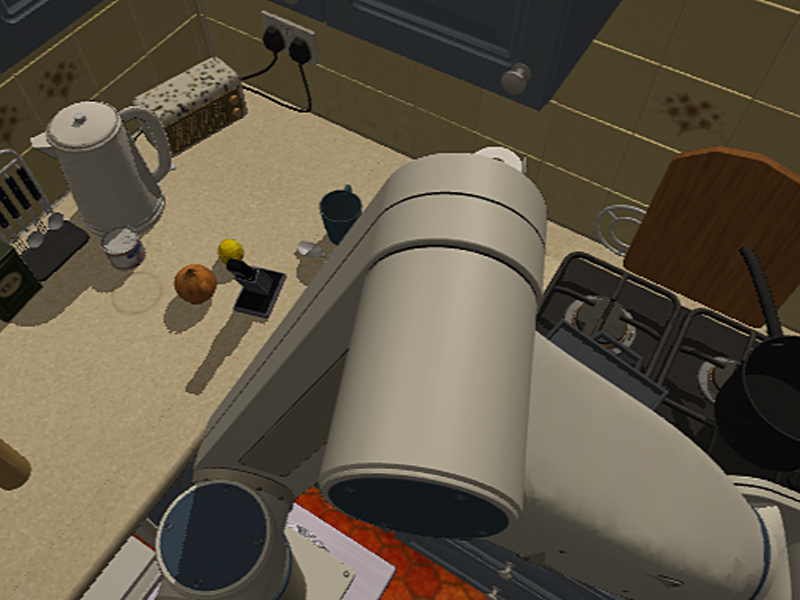

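Top view (800-wide scale): probe with handle at (345–372, 341) and tip at (432, 345), ring at (586, 277), clip at (514, 305), dock at (252, 348) with the thermometer top at (240, 360). In the side view the arm hides the probe and the clip. I'll zoom in on the top view.

```bash
python3 - <<'E'
from h import *
np.set_printoptions(precision=1,suppress=True)
d=load('t0');i=cv2.cvtColor(d['img'],cv2.COLOR_RGB2BGR)
def crop(x0,y0,w,h,s): return cv2.resize(i[y0:y0+h,x0:x0+w],None,fx=s,fy=s,interpolation=cv2.INTER_CUBIC)
A=crop(130,195,80,75,5);B=crop(215,205,80,35,5);C=crop(315,165,80,75,5)
out=np.zeros((600,800,3),np.uint8);out[:375,:400]=A;out[:375,400:]=C;out[380:555,:400]=B
cv2.imwrite('pics/c0.png',out)
g=cv2.cvtColor(i,cv2.COLOR_BGR2GRAY).astype(int)
# probe handle
m=np.zeros_like(g,np.uint8);m[210:228,215:245]=(g[210:228,215:245]<60)
ys,xs=np.nonzero(m);print('handle px',xs.min(),xs.max(),ys.min(),ys.max(),xs.mean(),ys.mean())
print('handle',onz(d,xs.mean(),ys.mean(),10),'ends',onz(d,xs.min(),ys.mean(),7),onz(d,xs.max()+1,ys.mean(),7))
print('tip',onz(d,432/1.5625,345/1.5625,4),'rodstart',onz(d,373/1.5625,342/1.5625,7))
print('ring',onz(d,586/1.5625,277/1.5625,82))
for p in[(529,221),(645,232),(640,361),(521,355)]:print('gcorner',onz(d,p[0]/1.5625,p[1]/1.5625,85))
print('clip',onz(d,514/1.5625,305/1.5625,95))
for p in[(228,328),(263,317),(278,372),(246,377)]:print('dockfoot',onz(d,p[0]/1.5625,p[1]/1.5625,14))
print('pan',onz(d,720/1.5625,180/1.5625,150))
E
```

```text
handle px 222 237 216 220 229.59677419354838 217.70967741935485
handle [462.5 148.3  10. ] ends [464.1 172.3   7. ] [461.5 122.1   7. ]
tip [445.6   1.9   4. ] rodstart [457.7 120.    7. ]
ring [ 552.1 -297.9   82. ]
gcorner [ 669.6 -198.7   85. ]
gcorner [ 635.2 -422.9   85. ]
gcorner [ 386.2 -378.1   85. ]
gcorner [ 409.1 -157.6   85. ]
clip [ 502.7 -151.3   95. ]
dockfoot [500.5 408.9  14. ]
dockfoot [519.1 338.7  14. ]
dockfoot [407.5 309.8  14. ]
dockfoot [401.  372.8  14. ]
pan [ 709.8 -547.8  150. ]
```

View pics/c0.png

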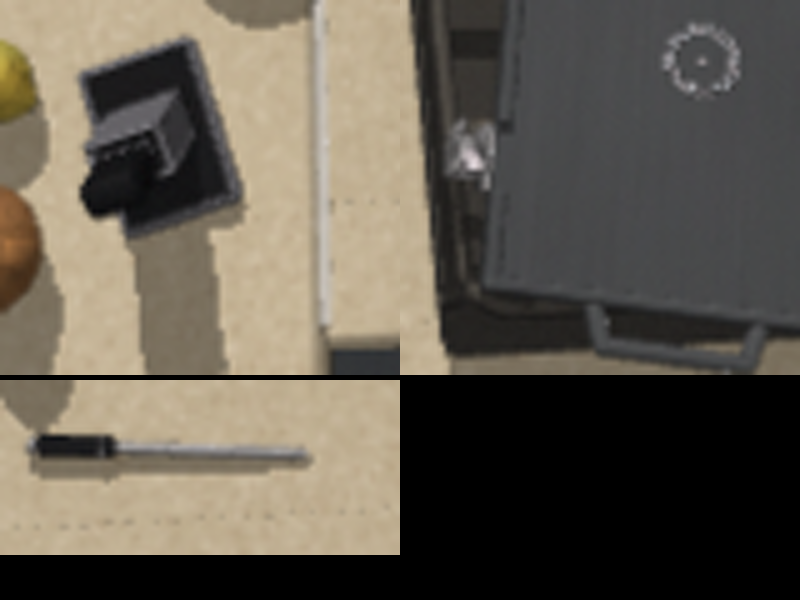

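Crops: dock foot corners are clear, with the thermometer handle leaning left and toward the robot. The probe runs from (28, 447) to (310, 457) in its crop, and the ring centre is at (703, 61) in the combined picture. Next I refine these by masks and line fits while starting the transit.

```bash
python3 - <<'E'
from h import *
np.set_printoptions(precision=1,suppress=True)
d=load('t0');im=d['img'];hsv=cv2.cvtColor(im,cv2.COLOR_RGB2HSV);g=cv2.cvtColor(im,cv2.COLOR_RGB2GRAY)
# probe: grey/black pixels in window
w=np.zeros_like(g);w[213:224,218:282]=1
m=((hsv[...,1]<45)|(g<60))&(w>0)
ys,xs=np.nonzero(m)
c=[];
for x in range(222,276):
    k=ys[xs==x]
    if len(k): c.append((x,k.mean(),len(k)))
print([(a,round(b,1),n) for a,b,n in c][::4], xs.min(),xs.max())
P=np.array([onz(d,a,b,7 if a<238 else 5)[:2] for a,b,_ in c])
f=cv2.fitLine(P.astype(np.float32),cv2.DIST_HUBER,0,.01,.01).ravel();print('probe line',f,'ang',np.degrees(np.arctan2(f[1],f[0])))
# griddle edges by gradient: sample normal to each guessed edge
def refine(p,q,n=25,h=6):
    p,q=np.array(p)/1.5625,np.array(q)/1.5625;t=(q-p)/np.linalg.norm(q-p);nn=np.array([-t[1],t[0]]);o=[]
    s=np.arange(-h,h+.1,.25)
    gb=cv2.GaussianBlur(g,(0,0),.8).astype(np.float32)
    for a in np.linspace(.08,.92,n):
        L=(p+a*(q-p))[None]+s[:,None]*nn
        v=cv2.remap(gb,L[:,0].astype(np.float32),L[:,1].astype(np.float32),1).ravel()
        k=np.abs(np.gradient(v)).argmax();o.append(onz(d,*L[k],87)[:2])
    return cv2.fitLine(np.float32(o),cv2.DIST_HUBER,0,.01,.01).ravel()
for nme,p,q in[('far',(529,221),(645,232)),('right',(645,232),(640,361)),('near',(640,361),(521,355)),('left',(521,355),(529,221))]:
    f=refine(p,q);print(nme,f,np.degrees(np.arctan2(f[1],f[0]))%90)
print('ring',onz(d,375.2,176.8,82))
# ring by mask
m=np.zeros_like(g);m[166:188,364:388]=g[166:188,364:388]>100
ys,xs=np.nonzero(m);(cx,cy),r=cv2.minEnclosingCircle(np.float32(np.c_[xs,ys]));print('ringmask',cx,cy,r,onz(d,cx,cy,82))
m=np.zeros_like(g);m[185:210,320:336]=g[185:210,320:336]>130
ys,xs=np.nonzero(m);print('clip',xs.min(),xs.max(),ys.min(),ys.max(),onz(d,xs.mean(),ys.mean(),95))
E
```

```text
[(222, np.float64(217.5), 4), (226, np.float64(217.5), 4), (230, np.float64(217.5), 4), (234, np.float64(218.0), 5), (238, np.float64(218.0), 3), (242, np.float64(218.0), 3), (246, np.float64(218.0), 3), (250, np.float64(218.0), 3), (254, np.float64(219.0), 3), (258, np.float64(219.0), 3), (262, np.float64(219.0), 3), (266, np.float64(219.0), 3), (270, np.float64(219.0), 3), (274, np.float64(219.0), 3)] 220 276
probe line [  0.1   1.  457.9  89.8] ang 85.00502
far [   0.2    1.   651.  -310.1] 79.41901
right [   1.    -0.2  508.5 -400.7] 79.83212
near [   0.2    1.   401.2 -260.7] 76.89094
left [   1.    -0.2  545.1 -173.8] 79.23943
ring [ 553.6 -298.5   82. ]
ringmask 374.6764831542969 177.33824157714844 7.792330741882324 [ 552.  -296.8   82. ]
clip 320 333 193 209 [ 495.9 -147.7   95. ]
```

Emit:
send_rows(
  commands=[
    {"translation": [0.2,0.2,0],"twist": [0,0,0.1]},
    {"translation": [0.4,0.4,0],"twist": [0,0,0.2]},
    {"translation": [0.5,0.6,0],"twist": [0,0,0.3]},
    {"translation": [0.6,0.8,0],"twist": [0,0,0.4]},
    {"translation": [0.7,1,0],"twist": [0,0,0.5]},
    {"translation": [0.8,1,0],"twist": [0,0,0.5]},
    {"translation": [0.9,1,0],"twist": [0,0,0.5]},
    {"translation": [1,1,0],"twist": [0,0,0.5]},
    {"translation": [1,1,0],"twist": [0,0,0.5]},
    {"translation": [1,1,0],"twist": [0,0,0.5]},
  ],
  grip=-1,
)

```text
t: 1.1
ee_pos: [345.1, -475.4, 404.4]
orientation: [-2.976, -1.007, 0.0]
ft_force: [-0.1, 0.2, -0.4]
width: 87.6
```

Yaw of the griddle is about -10.5° (three edges agree). The seat from the ring is (503.5, -150, 88.5), against the clip seen at about (503, -151). The probe's x axis is at -95° with its handle at (462.5, 148). Transit:

Emit:
send_rows(
  commands=[
    {"translation": [0.1,0.1,0],"twist": [0,0,0.08]},
    {"translation": [0.2,0.2,0],"twist": [0,0,0.17]},
    {"translation": [0.3,0.3,0],"twist": [0,0,0.25]},
    {"translation": [0.4,0.4,0],"twist": [0,0,0.33]},
    {"translation": [0.5,0.5,0],"twist": [0,0,0.42]},
    {"translation": [0.6,0.6,0],"twist": [0,0,0.5]},
    {"translation": [0.7,0.7,0],"twist": [0,0,0.58]},
    {"translation": [0.8,0.8,0],"twist": [0,0,0.66]},
    {"translation": [0.9,0.9,0],"twist": [0,0,0.75]},
    {"translation": [1,1,0],"twist": [0,0,0.83]},
  ],
)

```text
t: 2.1
ee_pos: [445.8, -374.1, 404.7]
orientation: [-2.701, -1.604, -0.0]
ft_force: [0.5, -1.1, -0.2]
width: 87.3
```

Emit:
send_rows(
  commands=[
    {"translation": [0,0.1,0],"twist": [0,0,0.08]},
    {"translation": [0,0.2,0],"twist": [0,0,0.17]},
    {"translation": [0,0.3,0],"twist": [0,0,0.25]},
    {"translation": [0,0.4,0],"twist": [0,0,0.33]},
    {"translation": [0,0.5,0],"twist": [0,0,0.42]},
    {"translation": [0,0.6,0],"twist": [0,0,0.5]},
    {"translation": [0,0.7,0],"twist": [0,0,0.58]},
    {"translation": [0,0.8,0],"twist": [0,0,0.66]},
    {"translation": [0,0.9,0],"twist": [0,0,0.75]},
    {"translation": [0,1,0],"twist": [0,0,0.83]},
  ],
)

```text
t: 3.1
ee_pos: [445.0, -274.1, 404.7]
orientation: [2.313, 2.126, 0.0]
ft_force: [-1.3, -0.7, 0.4]
width: 87.8
```

Emit:
send_rows(
  commands=[
    {"translation": [0,0.1,0]},
    {"translation": [0,0.2,0]},
    {"translation": [0,0.3,0]},
    {"translation": [0,0.4,0]},
    {"translation": [0,0.5,0]},
    {"translation": [0,0.6,0]},
    {"translation": [0,0.7,0]},
    {"translation": [0,0.8,0]},
    {"translation": [0,0.9,0]},
    {"translation": [0,1,0]},
  ],
)

```text
validation failed for argument at $.co...
```

Emit:
send_rows(
  commands=[
    {"translation": [0,0.1,0]},
    {"translation": [0,0.2,0]},
    {"translation": [0,0.3,0]},
    {"translation": [0,0.4,0]},
    {"translation": [0,0.5,0]},
    {"translation": [0,0.6,0]},
    {"translation": [0,0.7,0]},
    {"translation": [0,0.8,0]},
    {"translation": [0,0.9,0]},
    {"translation": [0,1,0]},
  ],
)

```text
validation failed for argument at $.co...
```

Emit:
send_rows(
  commands=[
    {"translation": [0,0.1,0]},
    {"translation": [0,0.2,0]},
    {"translation": [0,0.3,-0.02]},
    {"translation": [0,0.4,-0.05]},
    {"translation": [0,0.5,-0.1]},
    {"translation": [0,0.6,-0.2]},
    {"translation": [0,0.7,-0.3]},
    {"translation": [0,0.8,-0.4]},
    {"translation": [0,0.9,-0.5]},
    {"translation": [0,1,-0.6]},
  ],
)

```text
validation failed for argument at $.co...
```

Emit:
send_rows(
  commands=[
    {"translation": [0,0.1,0],"twist": [0,0,0]},
    {"translation": [0,0.2,0],"twist": [0,0,0]},
    {"translation": [0,0.3,0],"twist": [0,0,0]},
    {"translation": [0,0.4,0],"twist": [0,0,0]},
    {"translation": [0,0.5,0],"twist": [0,0,0]},
    {"translation": [0,0.6,0],"twist": [0,0,0]},
    {"translation": [0,0.7,0],"twist": [0,0,0]},
    {"translation": [0,0.8,0],"twist": [0,0,0]},
    {"translation": [0,0.9,0],"twist": [0,0,0]},
    {"translation": [0,1,0],"twist": [0,0,0]},
  ],
)

```text
t: 4.1
ee_pos: [445.0, -174.1, 404.7]
orientation: [2.317, 2.122, 0.0]
ft_force: [-0.6, -1.3, 0.1]
width: 87.9
```

Emit:
send_rows(
  commands=[
    {"translation": [0,0.1,0],"twist": [0,0,0]},
    {"translation": [0,0.2,0],"twist": [0,0,0]},
    {"translation": [0,0.3,0],"twist": [0,0,0]},
    {"translation": [0,0.4,0],"twist": [0,0,0]},
    {"translation": [0,0.5,0],"twist": [0,0,0]},
    {"translation": [0,0.6,0],"twist": [0,0,0]},
    {"translation": [0,0.7,0],"twist": [0,0,0]},
    {"translation": [0,0.8,0],"twist": [0,0,0]},
    {"translation": [0,0.9,0],"twist": [0,0,0]},
    {"translation": [0,1,0],"twist": [0,0,0]},
  ],
)

```text
t: 5.1
ee_pos: [445.0, -74.1, 404.7]
orientation: [2.317, 2.121, 0.0]
ft_force: [0.3, 0.6, 0.6]
width: 88.1
```

Emit:
send_rows(
  commands=[
    {"translation": [0.01,0.1,0],"twist": [0,0,0]},
    {"translation": [0.03,0.2,0],"twist": [0,0,0]},
    {"translation": [0.05,0.3,0],"twist": [0,0,0]},
    {"translation": [0.07,0.4,0],"twist": [0,0,0]},
    {"translation": [0.09,0.5,0],"twist": [0,0,0]},
    {"translation": [0.11,0.6,0],"twist": [0,0,0]},
    {"translation": [0.13,0.7,0],"twist": [0,0,0]},
    {"translation": [0.15,0.8,0],"twist": [0,0,0]},
    {"translation": [0.17,0.9,0],"twist": [0,0,0]},
    {"translation": [0.17,1,0],"twist": [0,0,0]},
  ],
)

```text
t: 6.1
ee_pos: [462.3, 25.9, 404.7]
orientation: [2.317, 2.122, 0.0]
ft_force: [0.4, 0.2, 0.5]
width: 87.7
```

Emit:
send_rows(
  commands=[
    {"translation": [0,0.1,-0.1],"twist": [0,0,0]},
    {"translation": [0,0.2,-0.2],"twist": [0,0,0]},
    {"translation": [0,0.3,-0.3],"twist": [0,0,0]},
    {"translation": [0,0.4,-0.4],"twist": [0,0,0]},
    {"translation": [0,0.5,-0.5],"twist": [0,0,0]},
    {"translation": [0,0.6,-0.6],"twist": [0,0,0]},
    {"translation": [0,0.7,-0.7],"twist": [0,0,0]},
    {"translation": [0,0.8,-0.8],"twist": [0,0,0]},
    {"translation": [0,0.9,-0.9],"twist": [0,0,0]},
    {"translation": [0,1,-1],"twist": [0,0,0]},
  ],
)

```text
t: 7.1
ee_pos: [462.0, 125.9, 303.8]
orientation: [2.317, 2.122, 0.0]
ft_force: [0.8, 0.5, 0.1]
width: 87.8
```

Emit:
send_rows(
  commands=[
    {"translation": [0,0.04,-0.1],"twist": [0,0,0]},
    {"translation": [0,0.08,-0.2],"twist": [0,0,0]},
    {"translation": [0,0.12,-0.3],"twist": [0,0,0]},
    {"translation": [0,0.16,-0.4],"twist": [0,0,0]},
    {"translation": [0,0.2,-0.5],"twist": [0,0,0]},
    {"translation": [0,0.22,-0.6],"twist": [0,0,0]},
    {"translation": [0,0.22,-0.7],"twist": [0,0,0]},
    {"translation": [0,0.22,-0.7],"twist": [0,0,0]},
    {"translation": [0,0.22,-0.7],"twist": [0,0,0]},
    {"translation": [0,0.22,-0.7],"twist": [0,0,0]},
  ],
)

```text
t: 8.1
ee_pos: [462.2, 147.0, 235.0]
orientation: [2.317, 2.121, 0.001]
ft_force: [-0.8, -0.4, 0.9]
width: 87.8
```

```bash
python3 - <<'E'
from h import *
np.set_printoptions(precision=2,suppress=True)
a=grab('top','t1');b=grab('side','s1');o=ctrl.get_obs();print(o['t'],o['ee_pos'],o['orientation'],o['qpos'])
i=cv2.imread('pics/s1.png');j=cv2.imread('pics/t1.png')
cv2.imwrite('pics/c1.png',np.hstack([cv2.resize(i,(400,300)),cv2.resize(j,(400,300))]))
E
```

```text
8.2 [462.21 147.01 235.12] [2.32 2.12 0.  ] [0.28 0.5  2.03 0.   0.61 0.37]
```

View pics/c1.png

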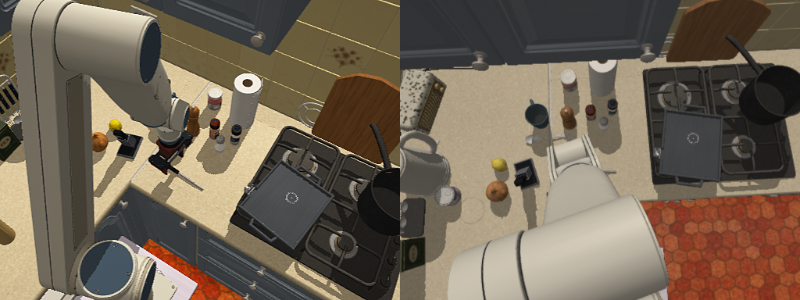

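Side view (left half) now shows griddle, clip (about (236, 195)), dock (130, 143) and probe (190, 180) unobstructed, gripper straddling the probe handle. Descend and grasp, and enlarge the side view meanwhile.

Emit:
send_rows(
  commands=[
    {"translation": [0,0.01,-0.07],"twist": [0,0,0]},
    {"translation": [0,0.01,-0.14],"twist": [0,0,0]},
    {"translation": [0,0.01,-0.21],"twist": [0,0,0]},
    {"translation": [0,0.01,-0.28],"twist": [0,0,0]},
    {"translation": [0,0.01,-0.35],"twist": [0,0,0]},
    {"translation": [0,0.01,-0.41],"twist": [0,0,0]},
    {"translation": [0,0.01,-0.46],"twist": [0,0,0]},
    {"translation": [0,0.01,-0.5],"twist": [0,0,0]},
    {"translation": [0,0.01,-0.5],"twist": [0,0,0]},
    {"translation": [0,0.01,-0.5],"twist": [0,0,0]},
  ],
)

```text
t: 9.2
ee_pos: [462.0, 148.0, 184.7]
orientation: [-2.317, -2.122, 0.0]
ft_force: [0.2, 0.4, 0.4]
width: 87.9
```

Emit:
send_rows(
  commands=[
    {"translation": [0,0,0],"twist": [0,0,0]},
    {"translation": [0,0,0],"twist": [0,0,0]},
    {"translation": [0,0,0],"twist": [0,0,0]},
    {"translation": [0,0,0],"twist": [0,0,0]},
    {"translation": [0,0,0],"twist": [0,0,0]},
    {"translation": [0,0,0],"twist": [0,0,0]},
    {"translation": [0,0,0],"twist": [0,0,0]},
    {"translation": [0,0,0],"twist": [0,0,0]},
    {"translation": [0,0,0],"twist": [0,0,0]},
    {"translation": [0,0,0],"twist": [0,0,0]},
  ],
  grip=1,
)

```text
t: 10.2
ee_pos: [462.0, 148.1, 184.7]
orientation: [2.317, 2.122, 0.0]
ft_force: [0.2, 0.8, -0.5]
width: 13.6
```

```bash
python3 - <<'E'
from h import *
i=cv2.imread('pics/s1.png')
# dock/thermometer region and griddle region
A=cv2.resize(i[150:210,130:190],None,fx=6.5,fy=6.5,interpolation=cv2.INTER_CUBIC)
B=cv2.resize(i[225:285,290:350],None,fx=6.5,fy=6.5,interpolation=cv2.INTER_CUBIC)
cv2.imwrite('pics/c2.png',np.hstack([A,B]))
d=load('s1');print(proj(d,[503.5,-150,88.5]),proj(d,[503.5,-150,105]),proj(d,[552.5,-297.5,82]))
g=cv2.cvtColor(i,cv2.COLOR_BGR2GRAY);u,v=map(int,proj(d,[552.5,-297.5,82]))
m=np.zeros_like(g);m[v-15:v+16,u-18:u+19]=g[v-15:v+16,u-18:u+19]>115
ys,xs=np.nonzero(m);(c,r)=(cv2.minAreaRect(np.float32(np.c_[xs,ys]))[0:2]);print('ring side',c,r,onz(d,*c,82))
t=load('t0');print('tri',tri(t,(374.9,177.1),d,c))
E
```

```text
[316.84554286 240.77512031] [317.61334253 238.10952433] [372.1788753  253.52358755]
ring side (373.60003662109375, 252.80003356933594) (16.099689483642578, 13.416406631469727) [ 556.6008415  -299.97950404   82.        ]
tri (array([ 553.85369566, -298.56038537,   83.76237771]), np.float64(4.14933100687881))
```

View pics/c2.png

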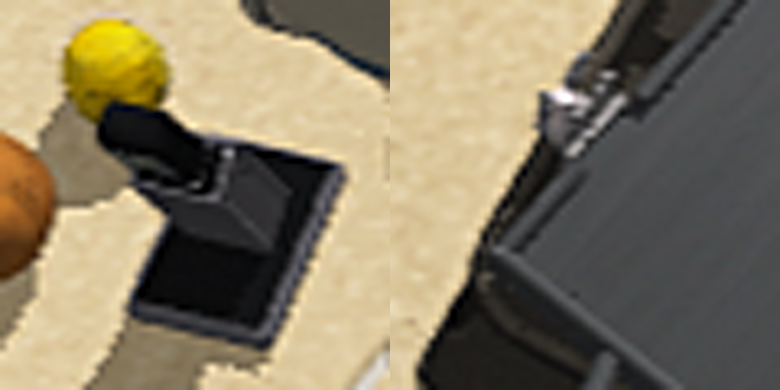

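Grasp width is 13.6 mm, so the handle is held. In the crop the bright fork clip sits about (585, 112), where the projected seat falls within 2–3 px. The two cameras disagree by about 4 mm on the ring, so I use the mean: ring (554, -298.5), seat about (505, -151). Lift, carry and hover above the clip.

Emit:
send_rows(
  commands=[
    {"translation": [0,0,0.1],"twist": [0,0,0]},
    {"translation": [0,0,0.2],"twist": [0,0,0]},
    {"translation": [0,-0.1,0.3],"twist": [0,0,0]},
    {"translation": [0,-0.2,0.4],"twist": [0,0,0]},
    {"translation": [0,-0.3,0.5],"twist": [0,0,0]},
    {"translation": [0,-0.4,0.6],"twist": [0,0,0]},
    {"translation": [0,-0.5,0.7],"twist": [0,0,0]},
    {"translation": [0,-0.6,0.8],"twist": [0,0,0]},
    {"translation": [0,-0.7,0.9],"twist": [0,0,0]},
    {"translation": [0,-0.8,1],"twist": [0,0,0]},
  ],
)

```text
t: 11.2
ee_pos: [462.0, 67.1, 285.5]
orientation: [2.317, 2.121, -0.0]
ft_force: [0.8, 0.2, -0.1]
width: 13.5
```

Emit:
send_rows(
  commands=[
    {"translation": [0.05,-0.1,0.05],"twist": [0,0,-0.02]},
    {"translation": [0.1,-0.2,0.1],"twist": [0,0,-0.04]},
    {"translation": [0.15,-0.3,0.15],"twist": [0,0,-0.06]},
    {"translation": [0.2,-0.4,0.21],"twist": [0,0,-0.08]},
    {"translation": [0.25,-0.5,0.21],"twist": [0,0,-0.1]},
    {"translation": [0.3,-0.6,0.21],"twist": [0,0,-0.12]},
    {"translation": [0.35,-0.7,0.21],"twist": [0,0,-0.14]},
    {"translation": [0.4,-0.8,0.21],"twist": [0,0,-0.16]},
    {"translation": [0.45,-0.9,0.21],"twist": [0,0,-0.18]},
    {"translation": [0.5,-1,0.21],"twist": [0,0,-0.19]},
  ],
)

```text
t: 12.2
ee_pos: [512.4, -32.8, 305.5]
orientation: [-2.416, -2.008, 0.0]
ft_force: [0.5, 0.1, -0.2]
width: 13.6
```

Emit:
send_rows(
  commands=[
    {"translation": [0,-0.1,0],"twist": [0,0,0]},
    {"translation": [0,-0.2,0],"twist": [0,0,0]},
    {"translation": [0,-0.3,0],"twist": [0,0,0]},
    {"translation": [0,-0.4,0],"twist": [0,0,0]},
    {"translation": [0,-0.5,0],"twist": [0,0,0]},
    {"translation": [0,-0.6,0],"twist": [0,0,0]},
    {"translation": [0,-0.7,0],"twist": [0,0,0]},
    {"translation": [0,-0.8,0],"twist": [0,0,0]},
    {"translation": [0,-0.83,0],"twist": [0,0,0]},
    {"translation": [0,-0.83,0],"twist": [0,0,0]},
  ],
)

```text
t: 13.2
ee_pos: [512.0, -115.5, 305.7]
orientation: [-2.416, -2.008, -0.0]
ft_force: [0.2, -0.1, -0.9]
width: 13.7
```

```bash
python3 - <<'E'
from h import *
np.set_printoptions(precision=2,suppress=True)
a=grab('top','t2');b=grab('side','s2');o=ctrl.get_obs();print(o['t'],o['ee_pos'],o['orientation'],o['width'])
u,v=map(int,proj(b,[505,-151,100]));i=cv2.imread('pics/s2.png')[v-35:v+40,u-45:u+55]
u2,v2=map(int,proj(a,[505,-151,100]));j=cv2.imread('pics/t2.png')[v2-35:v2+40,u2-50:u2+50]
print(u-45,v-35,u2-50,v2-35)
f=lambda k:cv2.resize(k,None,fx=6 if 0 else 4,fy=4,interpolation=cv2.INTER_CUBIC)
cv2.imwrite('pics/c3.png',np.hstack([f(i),f(j)]))
E
```

```text
13.3 [ 511.98 -114.88  305.65] [-2.42 -2.01 -0.  ] 13.899954450759793
272 203 279 159
```

View pics/c3.png

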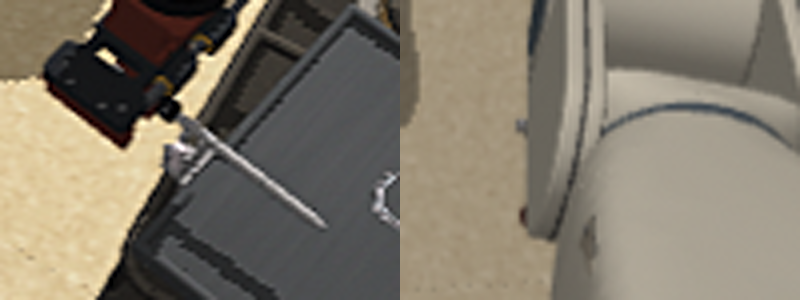

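The rod points over the griddle, from handle (165, 103) to tip (325, 226) in the left crop, with the bright clip just below and left of it at (185, 160). I'll check the camera bias with the known rod tip and overlay the predicted clip mouth on the unobstructed side image.

```bash
python3 - <<'E'
from h import *
np.set_printoptions(precision=2,suppress=True)
b=load('s2');i=cv2.imread('pics/s2.png')
print('tip pred',proj(b,[485,-259.5,124.5]),'seen',272+325/4,203+226/4)
print('rod at handle front pred',proj(b,[512-.182*25,-115-.983*25,128]),'seen',272+178/4,203+117/4)
d=load('s1');im=cv2.imread('pics/s1.png');x0,y0,s=295,222,13
C=cv2.resize(im[y0:y0+42,x0:x0+60],None,fx=s,fy=s,interpolation=cv2.INTER_CUBIC)
cs,sn=np.cos(np.radians(-10.5)),np.sin(np.radians(-10.5))
def W(p,o=(505,-151)):return [o[0]+cs*p[0]-sn*p[1],o[1]+sn*p[0]+cs*p[1],88.5+p[2]]
def P(p):q=(proj(d,W(p))-[x0,y0]+.5)*s;return tuple(int(k) for k in q)
for sx in(-1,1):
    for a,z,col in((4.8,4,(0,255,0)),(12.5,16,(0,0,255))):
        cv2.line(C,P((sx*a,-9.5,z)),P((sx*a,9.5,z)),col,1)
cv2.line(C,P((0,-9.5,0)),P((0,9.5,0)),(255,255,0),1)
cv2.circle(C,P((-16,0,25)),4,(255,0,255),1)
cv2.imwrite('pics/c4.png',C)
E
```

```text
tip pred [352.38 259.73] seen 353.25 259.5
rod at handle front pred [315.96 231.4 ] seen 316.5 232.25
```

View pics/c4.png

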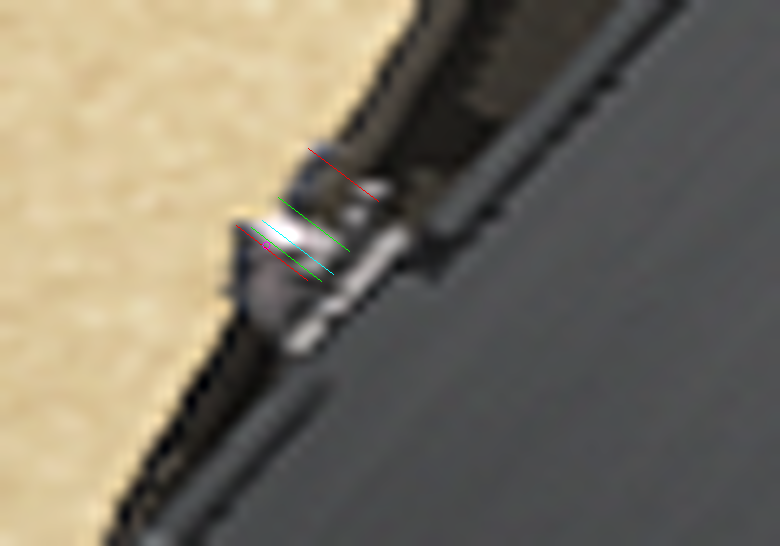

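Mouth edges line up with the prong outlines within about 1 px, and the rod-tip bias is under 1 px, so the seat estimate holds. Push down.

Emit:
send_rows(
  commands=[
    {"translation": [0,0,-0.06],"twist": [0,0,0]},
    {"translation": [0,0,-0.12],"twist": [0,0,0]},
    {"translation": [0,0,-0.17],"twist": [0,0,0]},
    {"translation": [0,0,-0.21],"twist": [0,0,0]},
    {"translation": [0,0,-0.25],"twist": [0,0,0]},
    {"translation": [0,0,-0.28],"twist": [0,0,0]},
    {"translation": [0,0,-0.31],"twist": [0,0,0]},
    {"translation": [0,0,-0.34],"twist": [0,0,0]},
    {"translation": [0,0,-0.37],"twist": [0,0,0]},
    {"translation": [0,0,-0.39],"twist": [0,0,0]},
  ],
)

```text
t: 14.3
ee_pos: [512.2, -115.0, 266.4]
orientation: [2.415, 2.009, 0.0]
ft_force: [3.6, -0.6, 2.9]
width: 14.0
```

```bash
python3 - <<'E'
from h import *
np.set_printoptions(precision=2,suppress=True)
o=ctrl.get_obs();print(o['t'],o['ee_pos'],o['ft_force'],o['moment'],o['width'])
E
```

```text
14.3 [ 512.18 -115.    266.41] [ 3.63 -0.62  2.87] [-0.21 -0.6   0.1 ] 14.008387560094596
```

Emit:
send_rows(
  commands=[
    {"translation": [0,0,-0.01],"twist": [0,0,0]},
    {"translation": [0,0,-0.02],"twist": [0,0,0]},
    {"translation": [0,0,-0.03],"twist": [0,0,0]},
    {"translation": [0,0,-0.03],"twist": [0,0,0]},
    {"translation": [0,0,-0.03],"twist": [0,0,0]},
    {"translation": [0,0,-0.03],"twist": [0,0,0]},
    {"translation": [0,0,-0.03],"twist": [0,0,0]},
    {"translation": [0,0,-0.03],"twist": [0,0,0]},
    {"translation": [0,0,-0.03],"twist": [0,0,0]},
    {"translation": [0,0,-0.03],"twist": [0,0,0]},
  ],
)

```text
t: 15.3
ee_pos: [512.3, -114.9, 264.3]
orientation: [2.415, 2.009, 0.001]
ft_force: [2.0, 1.7, 7.5]
width: 13.4
```

```bash
python3 - <<'E'
from h import *
np.set_printoptions(precision=2,suppress=True)
o=ctrl.get_obs();print(o['t'],o['ee_pos'],o['ft_force'],o['moment'],o['width'])
b=grab('side','s3')
cv2.imwrite('pics/c5.png',cv2.resize(cv2.imread('pics/s3.png')[210:285,285:385],None,fx=8,fy=8,interpolation=cv2.INTER_CUBIC))
# expected rod seated: handle front, tip
for z in(88.5,98):print(z,[ ((proj(b,[505-.182*k,-151-.983*k,z])-[285,210]+.5)*8).round() for k in(-12,10,60,110)])
E
```

```text
15.3 [ 512.25 -114.89  264.3 ] [2.02 1.67 7.54] [-0.04 -0.41  0.05] 13.37150945183104
88.5 [array([236., 228.]), array([286., 266.]), array([402., 354.]), array([521., 445.])]
98 [array([239., 215.]), array([290., 254.]), array([406., 342.]), array([527., 434.])]
```

View pics/c5.png

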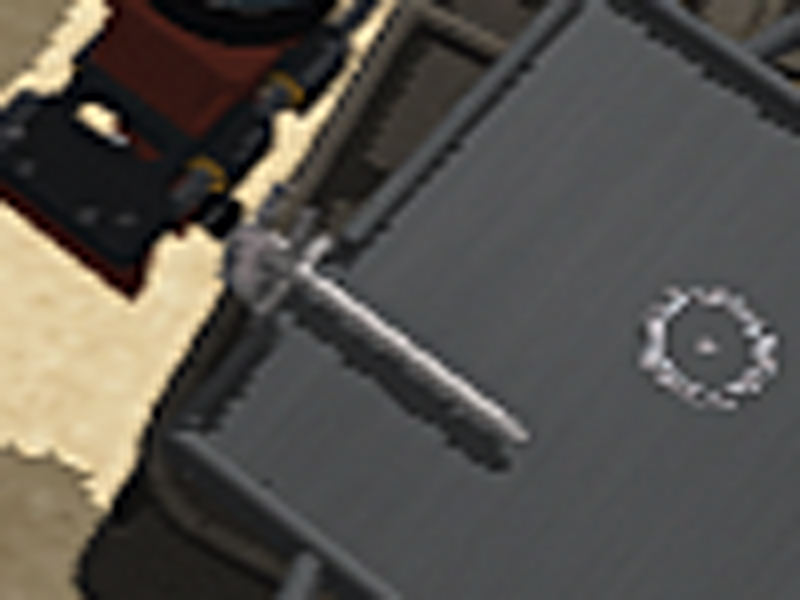

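The rod lies over the griddle with its tip at about (522, 437) and the handle front at (220, 212). It reads a little high at the tip, so it may have pitched in the fingers. I'll fit its line for height at two stations.

```bash
cat > rod.py <<'E'
from h import *
import sys
def heights(tag,hx,hy,bias=(.6,.3)):
    d=load(tag);g=cv2.cvtColor(d['img'],cv2.COLOR_RGB2GRAY).astype(float)
    u=np.array([-.182,-.983])
    for k in(25,40,55,70,85,100):
        p=np.array([hx,hy])+u*(37+k)
        a=proj(d,[*p,75])+bias;b=proj(d,[*p,115])+bias   # vertical line at this station
        t=np.linspace(0,1,161);L=(a+(b-a)*t[:,None]).astype(np.float32)
        v=cv2.remap(g.astype(np.float32),L[:,0].copy(),L[:,1].copy(),1).ravel()
        w=np.clip(v-np.percentile(v,60)-25,0,None)
        print(k,'z=%.1f'%((75+40*t)@w/max(w.sum(),1e-6)),'peak',round(v.max()))
if __name__=='__main__': heights(sys.argv[1],float(sys.argv[2]),float(sys.argv[3]))
E
python3 rod.py s2 512 -115; echo; python3 rod.py s3 512.2 -114.9
```

```text
25 z=0.0 peak 85
40 z=0.0 peak 85
55 z=0.0 peak 81
70 z=0.0 peak 80
85 z=0.0 peak 83
100 z=0.0 peak 83

25 z=93.3 peak 178
40 z=93.5 peak 181
55 z=93.7 peak 202
70 z=94.2 peak 198
85 z=93.6 peak 186
100 z=93.8 peak 158
```

```bash
sed -e 's/,75\])/,105])/;s/,115\])/,145])/;s/(75+40/(105+40/' rod.py > rod2.py; python3 rod2.py s2 512 -115
```

```text
25 z=130.9 peak 174
40 z=130.6 peak 187
55 z=130.9 peak 198
70 z=129.8 peak 184
85 z=130.0 peak 193
100 z=129.4 peak 159
```

Corrected by the +4.5 mm highlight bias seen at hover, the rod is now level at about 89 mm, which is seat height. Release and lift off.

Emit:
send_rows(
  commands=[
    {"translation": [0,0,0.01],"twist": [0,0,0]},
    {"translation": [0,0,0.01],"twist": [0,0,0]},
    {"translation": [0,0,0.01],"twist": [0,0,0]},
    {"translation": [0,0,0.01],"twist": [0,0,0]},
    {"translation": [0,0,0.01],"twist": [0,0,0]},
    {"translation": [0,0,0.01],"twist": [0,0,0]},
    {"translation": [0,0,0.1],"twist": [0,0,0]},
    {"translation": [0,0,0.3],"twist": [0,0,0]},
    {"translation": [0,0.1,0.5],"twist": [0,0,0]},
    {"translation": [0,0.3,0.8],"twist": [0,0,0]},
  ],
  grip=-1,
)

```text
t: 16.35
ee_pos: [511.6, -85.3, 344.1]
orientation: [-2.416, -2.006, 0.002]
ft_force: [-0.4, 0.2, 0.3]
width: 87.0
```

```bash
python3 - <<'E'
from h import *
np.set_printoptions(precision=2,suppress=True)
o=ctrl.get_obs();print(o['t'],o['ee_pos'],o['ft_force'],o['width'])
b=grab('side','s4')
A=cv2.resize(cv2.imread('pics/s4.png')[218:278,290:365],None,fx=10,fy=10,interpolation=cv2.INTER_CUBIC)
cv2.imwrite('pics/c6.png',A)
E
python3 rod.py s4 512.2 -114.9
```

```text
16.35 [511.62 -85.3  344.12] [-0.39  0.17  0.26] 86.98039799461229
25 z=95.5 peak 197
40 z=96.7 peak 194
55 z=98.1 peak 178
70 z=99.0 peak 186
85 z=99.2 peak 195
100 z=100.3 peak 164
```

View pics/c6.png

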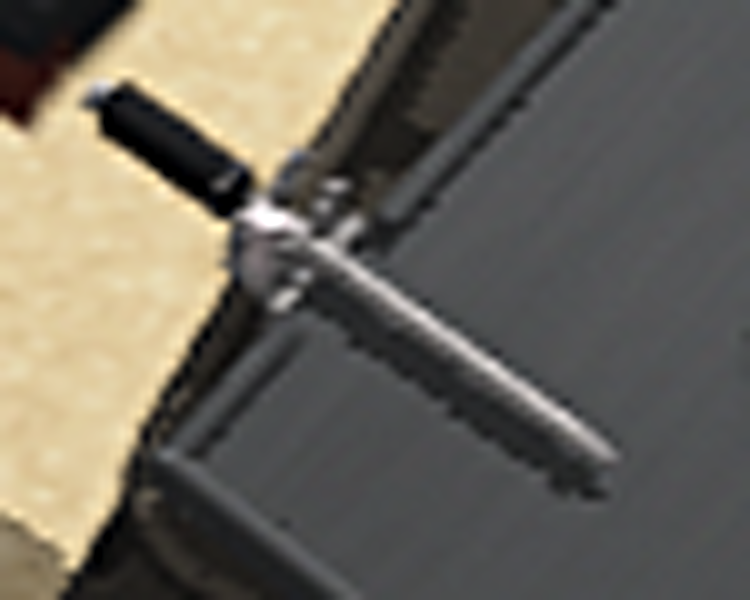

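The probe lies in the clip with its handle outward, and the bright jaw blob at (265, 215) is at the same image place as when the clip was empty, so the jaw is closed. The rod's tip points slightly up or to the side, about 3° and within the 7° allowed. I'll recheck it from the top once the arm is clear. Transit toward the dock, turning the tool, and make one composite of the thermometer views.

Emit:
send_rows(
  commands=[
    {"translation": [0,0.1,0.1],"twist": [0,0,0.1]},
    {"translation": [0,0.2,0.2],"twist": [0,0,0.2]},
    {"translation": [0,0.3,0.3],"twist": [0,0,0.3]},
    {"translation": [-0.05,0.4,0.4],"twist": [0,0,0.4]},
    {"translation": [-0.1,0.5,0.5],"twist": [0,0,0.5]},
    {"translation": [-0.12,0.6,0.6],"twist": [0,0,0.6]},
    {"translation": [-0.14,0.7,0.6],"twist": [0,0,0.7]},
    {"translation": [-0.16,0.8,0.6],"twist": [0,0,0.8]},
    {"translation": [-0.18,0.9,0.6],"twist": [0,0,0.9]},
    {"translation": [-0.2,1,0.6],"twist": [0,0,1]},
  ],
)

```text
t: 17.4
ee_pos: [491.8, 15.6, 404.0]
orientation: [1.839, 2.547, 0.0]
ft_force: [0.8, -0.8, 0.1]
width: 87.7
```

Emit:
send_rows(
  commands=[
    {"translation": [0,0.1,0],"twist": [0,0,0.1]},
    {"translation": [0,0.2,0],"twist": [0,0,0.2]},
    {"translation": [0,0.3,0],"twist": [0,0,0.3]},
    {"translation": [-0.05,0.4,0],"twist": [0,0,0.4]},
    {"translation": [-0.1,0.5,0],"twist": [0,0,0.5]},
    {"translation": [-0.12,0.6,0],"twist": [0,0,0.6]},
    {"translation": [-0.14,0.7,0],"twist": [0,0,0.7]},
    {"translation": [-0.16,0.8,0],"twist": [0,0,0.8]},
    {"translation": [-0.18,0.9,0],"twist": [0,0,0.9]},
    {"translation": [-0.2,1,0],"twist": [0,0,1]},
  ],
)

```text
t: 18.4
ee_pos: [471.9, 115.9, 403.7]
orientation: [1.15, 2.923, 0.0]
ft_force: [-0.3, 0.9, 0.9]
width: 88.0
```

Emit:
send_rows(
  commands=[
    {"translation": [0,0.1,0],"twist": [0,0,0.1]},
    {"translation": [0,0.2,0],"twist": [0,0,0.2]},
    {"translation": [0,0.3,0],"twist": [0,0,0.3]},
    {"translation": [-0.05,0.4,0],"twist": [0,0,0.4]},
    {"translation": [-0.1,0.5,0],"twist": [0,0,0.5]},
    {"translation": [-0.12,0.6,0],"twist": [0,0,0.6]},
    {"translation": [-0.14,0.7,0],"twist": [0,0,0.7]},
    {"translation": [-0.16,0.8,0],"twist": [0,0,0.8]},
    {"translation": [-0.18,0.9,0],"twist": [0,0,0.9]},
    {"translation": [-0.2,1,0],"twist": [0,0,1]},
  ],
)

```text
t: 19.4
ee_pos: [451.9, 215.9, 403.7]
orientation: [0.391, 3.117, 0.0]
ft_force: [0.2, -0.5, 0.4]
width: 87.9
```

```bash
python3 - <<'E'
from h import *
np.set_printoptions(precision=2,suppress=True)
o=ctrl.get_obs();print(o['t'],o['ee_pos'],o['orientation'],o['qpos'])
a=grab('top','t5');b=grab('side','s5')
t=cv2.imread('pics/t0.png')[195:245,140:190];s=cv2.imread('pics/s1.png')[155:205,135:185]
c=cv2.imread('pics/t5.png')[178:228,305:380]
f=lambda k,q:cv2.resize(k,None,fx=q,fy=q,interpolation=cv2.INTER_CUBIC)
out=np.zeros((600,800,3),np.uint8);out[:400,:400]=f(t,8);out[:400,400:]=f(s,8);out[400:600,:300]=f(c,4)
out=np.clip(out.astype(float)*1.0,0,255);out[:400]=255*(out[:400]/255)**.6
cv2.imwrite('pics/c7.png',out.astype(np.uint8))
E
```

```text
19.4 [451.87 215.9  403.7 ] [0.39 3.12 0.  ] [ 0.42  0.24  1.9  -0.    1.   -0.9 ]
```

View pics/c7.png

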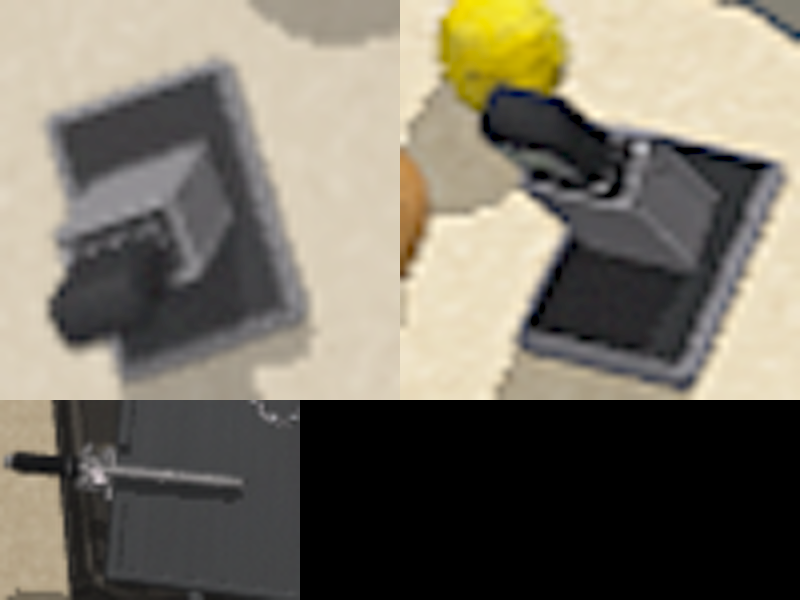

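Composite: top view shows tube rim corners at (165, 210) and (190, 280) and the handle end around (78, 318). Side view shows the same rim corners at (640, 148) and (625, 200), with the handle end near (510, 115). The probe lies through the clip from (10, 461) to (243, 485). Triangulating these:

```bash
python3 - <<'E'
from h import *
np.set_printoptions(precision=1,suppress=True)
t=load('t0');s=load('s1')
T=lambda x,y:(140+x/8-.5,195+y/8-.5)
S=lambda x,y:(135+(x-400)/8-.5,155+y/8-.5)
for n,a,b,z in[('rim far R',(165,210),(640,148),115.5),('rim near R',(190,280),(625,200),104.5),('handle end',(78,318),(510,115),178),('footFR',(232,62),(780,162),14),('footNR',(303,318),(692,382),14)]:
    p,e=tri(t,T(*a),s,S(*b));print(n,p,'err',round(float(e),1),'top@z',onz(t,*T(*a),z),'side@z',onz(s,*S(*b),z))
print('far L',onz(t,*T(62,240),115.5))
for a in[(52,122),(232,62),(303,318)]:print('foot',onz(t,*T(*a),14))
for a in[(530,345),(692,382),(780,162)]:print('footS',onz(s,*S(*a),14))
k=load('t5');A=onz(k,305+75/4,178+(465-400)/4,88.5);B=onz(k,305+243/4,178+(484-400)/4,90);C=onz(k,305+10/4,178+61/4,88.5)
print('probe top',C,A,B,np.degrees(np.arctan2(*(B-C)[[1,0]])))
E
```

```text
rim far R [452.4 340.  110.6] err 1.9 top@z [451.1 339.5 115.5] side@z [450.6 336.5 115.5]
rim near R [427.4 328.7 115.7] err 5.0 top@z [426.9 333.3 104.5] side@z [434.  332.9 104.5]
handle end [410.1 353.6 172.1] err 2.5 top@z [408.7 352.9 178. ] side@z [408.1 348.9 178. ]
footFR [519.4 336.6  22.1] err 0.8 top@z [521.1 338.2  14. ] side@z [523.1 341.1  14. ]
footNR [420.6 310.6  11.5] err 3.2 top@z [419.3 311.3  14. ] side@z [420.6 308.1  14. ]
far L [442.4 375.9 115.5]
foot [501.  408.7  14. ]
foot [521.1 338.2  14. ]
foot [419.3 311.3  14. ]
footS [400.8 372.4  14. ]
footS [420.6 308.1  14. ]
footS [523.1 341.1  14. ]
probe top [513.  -89.7  88.5] [ 507.5 -137.6   88.5] [ 486.4 -259.8   90. ] -98.90039825322478
```

Dock yaw is about 16°, rim centre (434, 353, 110), and handle end about (409, 350, 177), which matches a lean of 20–21°. Compute the approach.

```bash
python3 - <<'E'
from h import *
from scipy.spatial.transform import Rotation as R
np.set_printoptions(precision=3,suppress=True)
o=ctrl.get_obs();R0=R.from_rotvec(o['orientation'])
a,l=np.radians(16),np.radians(20.5)
up=np.array([-np.sin(l)*np.cos(a),-np.sin(l)*np.sin(a),np.cos(l)]);y=np.array([-np.sin(a),np.cos(a),0]);z=-up
Rt=R.from_matrix(np.c_[np.cross(y,z),y,z]);np.save('Rt.npy',Rt.as_matrix())
rv=(Rt*R0.inv()).as_rotvec();print('norm twist',rv/.5, 'half',rv)
led=np.array([434,353,110])-32*up
for h in(313,233):print(h,led+h*up,(led+h*up-o['ee_pos'])/100)
print('up',up)
E
```

```text
norm twist [ 0.01  -0.724  1.048] half [ 0.005 -0.362  0.524]
313 [339.404 325.875 373.205] [-1.125  1.097 -0.305]
233 [366.335 333.597 298.271] [-0.855  1.174 -1.054]
up [-0.337 -0.097  0.937]
```

Emit:
send_rows(
  commands=[
    {"translation": [-0.05,0.1,0],"twist": [0,-0.036,0.052]},
    {"translation": [-0.1,0.2,0],"twist": [0,-0.072,0.105]},
    {"translation": [-0.15,0.3,0],"twist": [0,-0.108,0.157]},
    {"translation": [-0.2,0.4,0],"twist": [0,-0.145,0.21]},
    {"translation": [-0.25,0.5,0],"twist": [0,-0.181,0.262]},
    {"translation": [-0.3,0.6,0],"twist": [0,-0.217,0.314]},
    {"translation": [-0.35,0.7,0],"twist": [0,-0.253,0.367]},
    {"translation": [-0.4,0.8,0],"twist": [0,-0.29,0.419]},
    {"translation": [-0.45,0.9,0],"twist": [0,-0.326,0.472]},
    {"translation": [-0.5,1,0],"twist": [0.005,-0.362,0.524]},
  ],
)

```text
t: 20.5
ee_pos: [401.6, 315.9, 403.7]
orientation: [-0.017, 2.961, 0.038]
ft_force: [-0.4, -0.2, -0.2]
width: 87.6
```

Emit:
send_rows(
  commands=[
    {"translation": [-0.08,0.01,0],"twist": [0,-0.036,0.052]},
    {"translation": [-0.16,0.02,0],"twist": [0,-0.072,0.105]},
    {"translation": [-0.24,0.03,0],"twist": [0,-0.108,0.157]},
    {"translation": [-0.32,0.05,0],"twist": [0,-0.145,0.21]},
    {"translation": [-0.4,0.07,-0.05],"twist": [0,-0.181,0.262]},
    {"translation": [-0.48,0.09,-0.1],"twist": [0,-0.217,0.314]},
    {"translation": [-0.56,0.1,-0.15],"twist": [0,-0.253,0.367]},
    {"translation": [-0.62,0.1,-0.2],"twist": [0,-0.29,0.419]},
    {"translation": [-0.625,0.1,-0.25],"twist": [0,-0.326,0.472]},
    {"translation": [-0.625,0.1,-0.3],"twist": [0.005,-0.362,0.524]},
  ],
)

```text
t: 21.5
ee_pos: [338.8, 325.1, 373.0]
orientation: [-0.387, 2.759, 0.071]
ft_force: [-0.2, -0.3, 0.8]
width: 88.0
```

```bash
python3 - <<'E'
from h import *
from scipy.spatial.transform import Rotation as R
np.set_printoptions(precision=3,suppress=True)
o=ctrl.get_obs();M=R.from_rotvec(o['orientation']).as_matrix();print(o['t'],o['ee_pos'],o['qpos']);print(M)
print('grip pt',o['ee_pos']+163*M[:,2])
a=grab('top','t6');b=grab('side','s6')
ls=[]
for n,d,sz in(('t6',a,50),('s6',b,50)):
    u,v=map(int,proj(d,[415,350,165]));k=cv2.imread(f'pics/{n}.png')[v-sz:v+sz,u-sz:u+sz];ls.append(cv2.resize(k,(400,400),interpolation=cv2.INTER_CUBIC));print(n,u-sz,v-sz)
c=np.hstack(ls);cv2.imwrite('pics/c8.png',(255*(c/255)**.6).astype(np.uint8))
E
```

```text
21.5 [338.827 325.06  373.033] [ 0.786  0.196  2.076 -0.318  0.576 -0.822]
[[-0.9   -0.275  0.337]
 [-0.258  0.961  0.097]
 [-0.351  0.    -0.936]]
grip pt [393.817 340.869 220.406]
t6 101 182
s6 100 119
```

View pics/c8.png

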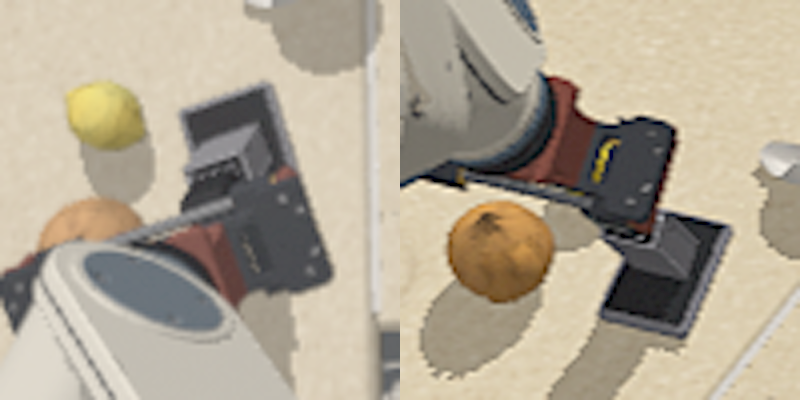

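The open gripper straddles the leaning handle: handle at (215, 190) in the top half, dock at (660, 260) in the side half. Onion and lemon are clear of the fingers. Slide down the axis, then close.

Emit:
send_rows(
  commands=[
    {"translation": [0.03,0.01,-0.08],"twist": [0,0,0]},
    {"translation": [0.06,0.02,-0.16],"twist": [0,0,0]},
    {"translation": [0.09,0.03,-0.25],"twist": [0,0,0]},
    {"translation": [0.12,0.035,-0.33],"twist": [0,0,0]},
    {"translation": [0.15,0.045,-0.42],"twist": [0,0,0]},
    {"translation": [0.185,0.055,-0.5],"twist": [0,0,0]},
    {"translation": [0.215,0.065,-0.58],"twist": [0,0,0]},
    {"translation": [0.245,0.075,-0.67],"twist": [0,0,0]},
    {"translation": [0.275,0.085,-0.75],"twist": [0,0,0]},
    {"translation": [0.275,0.085,-0.75],"twist": [0,0,0]},
  ],
)

```text
t: 22.6
ee_pos: [367.1, 333.5, 297.5]
orientation: [-0.383, 2.761, 0.069]
ft_force: [-0.3, -0.1, 1.0]
width: 87.8
```

Emit:
send_rows(
  commands=[
    {"translation": [0,0,0],"twist": [0,0,0]},
    {"translation": [0,0,0],"twist": [0,0,0]},
    {"translation": [0,0,0],"twist": [0,0,0]},
    {"translation": [0,0,0],"twist": [0,0,0]},
    {"translation": [0,0,0],"twist": [0,0,0]},
    {"translation": [0,0,0],"twist": [0,0,0]},
    {"translation": [0,0,0],"twist": [0,0,0]},
    {"translation": [0,0,0],"twist": [0,0,0]},
    {"translation": [0,0,0],"twist": [0,0,0]},
    {"translation": [0,0,0],"twist": [0,0,0]},
  ],
  grip=1,
)

```text
t: 23.6
ee_pos: [367.1, 333.6, 298.8]
orientation: [-0.383, 2.76, 0.071]
ft_force: [-0.1, 0.1, 0.3]
width: 33.8
```

```bash
python3 - <<'E'
from h import *
np.set_printoptions(precision=3,suppress=True)
o=ctrl.get_obs();print(o['t'],o['ee_pos'],o['orientation'],o['ft_force'],o['moment'],o['width'])
E
```

```text
23.6 [367.074 333.602 298.753] [-0.383  2.76   0.071] [-0.063  0.054  0.256] [ 0.083  0.042 -0.012] 33.79351993574919
```

Width is 33.8 mm, so the handle is held across its 34 mm. Draw out along the axis.

Emit:
send_rows(
  commands=[
    {"translation": [-0.036,-0.01,0.1],"twist": [0,0,0]},
    {"translation": [-0.072,-0.02,0.2],"twist": [0,0,0]},
    {"translation": [-0.108,-0.03,0.3],"twist": [0,0,0]},
    {"translation": [-0.144,-0.04,0.4],"twist": [0,0,0]},
    {"translation": [-0.18,-0.052,0.5],"twist": [0,0,0]},
    {"translation": [-0.216,-0.062,0.6],"twist": [0,0,0]},
    {"translation": [-0.252,-0.072,0.7],"twist": [0,0,0]},
    {"translation": [-0.288,-0.083,0.8],"twist": [0,0,0]},
    {"translation": [-0.324,-0.093,0.9],"twist": [0,0,0]},
    {"translation": [-0.36,-0.104,1],"twist": [0,0,0]},
  ],
)

```text
t: 24.6
ee_pos: [330.7, 323.0, 399.5]
orientation: [-0.383, 2.76, 0.071]
ft_force: [-0.2, -0.6, -1.6]
width: 34.0
```

Emit:
send_rows(
  commands=[
    {"translation": [-0.01,-0.003,0.03],"twist": [0,0,0]},
    {"translation": [-0.02,-0.006,0.06],"twist": [0,0,0]},
    {"translation": [-0.03,-0.01,0.1],"twist": [0,0,0]},
    {"translation": [-0.04,-0.012,0.13],"twist": [0,0,0]},
    {"translation": [-0.05,-0.015,0.16],"twist": [0,0,0]},
    {"translation": [-0.06,-0.018,0.2],"twist": [0,0,0]},
    {"translation": [-0.07,-0.021,0.23],"twist": [0,0,0]},
    {"translation": [-0.08,-0.024,0.26],"twist": [0,0,0]},
    {"translation": [-0.1,-0.03,0.3],"twist": [0,0,0]},
    {"translation": [-0.1,-0.03,0.3],"twist": [0,0,0]},
  ],
)

```text
t: 25.6
ee_pos: [320.9, 320.2, 429.2]
orientation: [-0.383, 2.759, 0.071]
ft_force: [0.1, -0.1, -2.5]
width: 34.1
```

```bash
python3 - <<'E'
from h import *
from scipy.spatial.transform import Rotation as R
np.set_printoptions(precision=3,suppress=True)
o=ctrl.get_obs();M=R.from_rotvec(o['orientation']).as_matrix();print(o['t'],o['ee_pos'],o['ft_force'],o['moment'],o['width'],o['qpos']);print(M)
E
```

```text
25.6 [320.894 320.173 429.217] [ 0.077 -0.085 -2.518] [0.012 0.102 0.001] 34.13102526420603 [ 0.808  0.082  2.053 -0.274  0.712 -0.857]
[[-0.901 -0.273  0.337]
 [-0.255  0.962  0.097]
 [-0.351  0.001 -0.936]]
```

Drawn 139 mm out, still held. Upright the tool while transiting to the griddle.

Emit:
send_rows(
  commands=[
    {"translation": [0.02,-0.05,0.1],"twist": [-0.02,0.07,0]},
    {"translation": [0.04,-0.1,0.2],"twist": [-0.04,0.14,0]},
    {"translation": [0.08,-0.2,0.25],"twist": [-0.06,0.21,0]},
    {"translation": [0.12,-0.3,0.25],"twist": [-0.08,0.28,0]},
    {"translation": [0.16,-0.4,0.25],"twist": [-0.1,0.345,0]},
    {"translation": [0.2,-0.5,0.25],"twist": [-0.12,0.414,0]},
    {"translation": [0.24,-0.6,0.25],"twist": [-0.14,0.483,0]},
    {"translation": [0.28,-0.7,0.25],"twist": [-0.16,0.552,0]},
    {"translation": [0.32,-0.8,0.25],"twist": [-0.18,0.62,0]},
    {"translation": [0.36,-0.9,0.25],"twist": [-0.198,0.689,0]},
  ],
)

```text
t: 26.6
ee_pos: [357.2, 229.7, 453.7]
orientation: [0.432, -3.11, 0.001]
ft_force: [0.2, -0.5, -1.1]
width: 33.7
```

Emit:
send_rows(
  commands=[
    {"translation": [0.04,-0.1,0],"twist": [0,0,-0.05]},
    {"translation": [0.08,-0.2,0],"twist": [0,0,-0.1]},
    {"translation": [0.12,-0.3,0],"twist": [0,0,-0.15]},
    {"translation": [0.16,-0.4,0],"twist": [0,0,-0.2]},
    {"translation": [0.2,-0.5,0],"twist": [0,0,-0.25]},
    {"translation": [0.24,-0.6,0],"twist": [0,0,-0.3]},
    {"translation": [0.28,-0.7,0],"twist": [0,0,-0.35]},
    {"translation": [0.32,-0.8,0],"twist": [0,0,-0.4]},
    {"translation": [0.36,-0.9,0],"twist": [0,0,-0.45]},
    {"translation": [0.4,-1,0],"twist": [0,0,-0.5]},
  ],
)

```text
t: 27.6
ee_pos: [397.3, 129.3, 453.7]
orientation: [0.037, -3.141, 0.001]
ft_force: [-0.1, -0.5, -2.0]
width: 34.4
```

Emit:
send_rows(
  commands=[
    {"translation": [0.04,-0.1,0],"twist": [0,0,-0.05]},
    {"translation": [0.08,-0.2,0],"twist": [0,0,-0.1]},
    {"translation": [0.12,-0.3,0],"twist": [0,0,-0.15]},
    {"translation": [0.16,-0.4,0],"twist": [0,0,-0.2]},
    {"translation": [0.2,-0.5,0],"twist": [0,0,-0.25]},
    {"translation": [0.24,-0.6,0],"twist": [0,0,-0.3]},
    {"translation": [0.28,-0.7,0],"twist": [0,0,-0.35]},
    {"translation": [0.32,-0.8,0],"twist": [0,0,-0.4]},
    {"translation": [0.36,-0.9,0],"twist": [0,0,-0.45]},
    {"translation": [0.4,-1,0],"twist": [0,0,-0.5]},
  ],
)

```text
t: 28.6
ee_pos: [437.3, 29.3, 453.7]
orientation: [-0.354, -3.121, 0.001]
ft_force: [-0.6, 0.1, -1.9]
width: 33.9
```

Emit:
send_rows(
  commands=[
    {"translation": [0.04,-0.1,0],"twist": [0,0,-0.05]},
    {"translation": [0.08,-0.2,0],"twist": [0,0,-0.1]},
    {"translation": [0.12,-0.3,0],"twist": [0,0,-0.15]},
    {"translation": [0.16,-0.4,0],"twist": [0,0,-0.2]},
    {"translation": [0.2,-0.5,0],"twist": [0,0,-0.25]},
    {"translation": [0.24,-0.6,0],"twist": [0,0,-0.3]},
    {"translation": [0.28,-0.7,0],"twist": [0,0,-0.35]},
    {"translation": [0.32,-0.8,0],"twist": [0,0,-0.4]},
    {"translation": [0.36,-0.9,0],"twist": [0,0,-0.45]},
    {"translation": [0.4,-1,0],"twist": [0,0,-0.5]},
  ],
)

```text
t: 29.6
ee_pos: [477.3, -70.7, 453.6]
orientation: [-0.741, -3.052, 0.0]
ft_force: [0.6, -0.5, -1.4]
width: 34.0
```

Emit:
send_rows(
  commands=[
    {"translation": [0.04,-0.1,0],"twist": [0,0,-0.05]},
    {"translation": [0.08,-0.2,0],"twist": [0,0,-0.1]},
    {"translation": [0.12,-0.3,0],"twist": [0,0,-0.15]},
    {"translation": [0.16,-0.4,0],"twist": [0,0,-0.2]},
    {"translation": [0.2,-0.5,0],"twist": [0,0,-0.25]},
    {"translation": [0.24,-0.6,0],"twist": [0,0,-0.3]},
    {"translation": [0.28,-0.7,0],"twist": [0,0,-0.35]},
    {"translation": [0.32,-0.8,0],"twist": [0,0,-0.4]},
    {"translation": [0.36,-0.9,0],"twist": [0,0,-0.45]},
    {"translation": [0.4,-1,0],"twist": [0,0,-0.5]},
  ],
)

```text
t: 30.6
ee_pos: [517.3, -170.7, 453.6]
orientation: [-1.115, -2.936, 0.0]
ft_force: [0.1, -0.3, -1.2]
width: 34.0
```

Emit:
send_rows(
  commands=[
    {"translation": [0.04,-0.1,0],"twist": [0,0,0]},
    {"translation": [0.08,-0.2,0],"twist": [0,0,0]},
    {"translation": [0.12,-0.3,0],"twist": [0,0,0]},
    {"translation": [0.16,-0.4,0],"twist": [0,0,0]},
    {"translation": [0.2,-0.5,0],"twist": [0,0,0]},
    {"translation": [0.24,-0.6,0],"twist": [0,0,0]},
    {"translation": [0.28,-0.7,0],"twist": [0,0,0]},
    {"translation": [0.32,-0.8,0],"twist": [0,0,0]},
    {"translation": [0.36,-0.9,0],"twist": [0,0,0]},
    {"translation": [0.4,-1,0],"twist": [0,0,0]},
  ],
)

```text
t: 31.6
ee_pos: [557.3, -270.7, 453.6]
orientation: [-1.112, -2.937, 0.0]
ft_force: [0.2, -0.2, -1.5]
width: 33.9
```

```bash
python3 - <<'E'
from h import *
from scipy.spatial.transform import Rotation as R
np.set_printoptions(precision=3,suppress=True)
o=ctrl.get_obs();M=R.from_rotvec(o['orientation']).as_matrix();print(o['t'],o['ee_pos'],o['ft_force'],o['width'],o['qpos']);print(M)
E
```

```text
31.6 [ 557.342 -270.723  453.616] [ 0.215 -0.186 -1.522] 33.86234918551215 [-0.471  0.365  1.598 -0.     1.179 -1.318]
[[-0.749  0.662 -0.001]
 [ 0.662  0.749  0.   ]
 [ 0.001 -0.    -1.   ]]
```

Emit:
send_rows(
  commands=[
    {"translation": [0,-0.05,-0.08],"twist": [0,0,0]},
    {"translation": [0,-0.1,-0.16],"twist": [0,0,0]},
    {"translation": [-0.01,-0.15,-0.24],"twist": [0,0,0]},
    {"translation": [-0.02,-0.2,-0.32],"twist": [0,0,0]},
    {"translation": [-0.03,-0.25,-0.4],"twist": [0,0,0]},
    {"translation": [-0.03,-0.28,-0.47],"twist": [0,0,0]},
    {"translation": [-0.03,-0.28,-0.53],"twist": [0,0,0]},
    {"translation": [-0.03,-0.28,-0.58],"twist": [0,0,0]},
    {"translation": [-0.03,-0.28,-0.58],"twist": [0,0,0]},
    {"translation": [-0.03,-0.28,-0.58],"twist": [0,0,0]},
  ],
)

```text
t: 32.6
ee_pos: [554.1, -297.7, 395.7]
orientation: [-1.112, -2.938, 0.0]
ft_force: [0.6, 0.3, -1.2]
width: 33.9
```

```bash
python3 - <<'E'
from h import *
np.set_printoptions(precision=2,suppress=True)
o=ctrl.get_obs();print(o['t'],o['ee_pos'],o['ft_force'],o['width'])
a=grab('top','t9');b=grab('side','s9')
tcp=o['ee_pos'];g=lambda z:[tcp[0],tcp[1],tcp[2]-163-130+z]
for z in(0,60,130):print('axis z',z,proj(b,g(z)),proj(a,g(z)))
c=(255*(cv2.imread('pics/s9.png')[195:275,310:410]/255)**.7).astype(np.uint8)
cv2.imwrite('pics/c9.png',cv2.resize(c,(750,600),interpolation=cv2.INTER_CUBIC))
E
```

```text
32.6 [ 554.13 -297.68  395.74] [ 0.56  0.29 -1.23] 33.874792829519905
axis z 0 [374.25 249.88] [377.12 175.03]
axis z 60 [379.68 240.04] [384.04 170.01]
axis z 130 [386.64 227.42] [393.17 163.4 ]
```

View pics/c9.png

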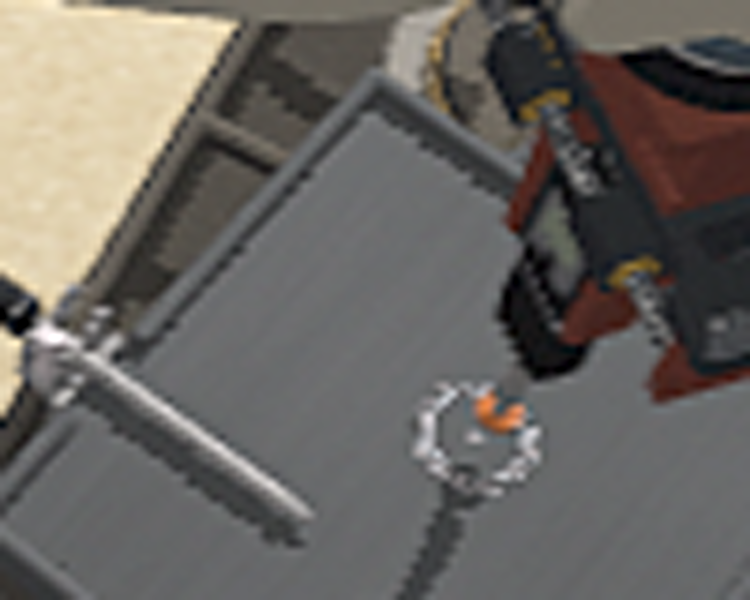

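The copper disc is at (499, 410), inside the ring and slightly up-right of the dot at (476, 437). The thermometer looks upright. The probe is still in the clip, with the jaw bright over it at (45, 335). Work out the offset.

```bash
python3 - <<'E'
from h import *
np.set_printoptions(precision=2,suppress=True)
b=load('s9');im=b['img'].astype(int)
m=((im[...,0]-im[...,2]>70)&(im[...,0]>150));m[:235]=0;m[265:]=0;m[:,:362]=0;m[:,:][:,390:]=0
ys,xs=np.nonzero(m);print('disc px',xs.mean(),ys.mean(),len(xs))
# the dot
q=(310+476/7.5-.5,195+437/7.5-.5);r=onz(b,*q,82);print('dot px',q,'ring',r, 'ringfit px 373.6 252.8',onz(b,373.6,252.8,82))
for p in[(310+499/7.5-.5,195+410/7.5-.5),(xs.mean(),ys.mean())]:
    for z in(99,102.7):t=onz(b,*p,z);print('tip',t,'tip-ring',(t-r)[:2])
E
```

```text
disc px 376.6363636363636 249.54545454545453 11
dot px (372.9666666666667, 252.76666666666665) ring [ 555.77 -298.44   82.  ] ringfit px 373.6 252.8 [ 556.6  -299.98   82.  ]
tip [ 560.8  -301.05   99.  ] tip-ring [ 5.03 -2.61]
tip [ 558.71 -300.98  102.7 ] tip-ring [ 2.94 -2.54]
tip [ 560.61 -302.91   99.  ] tip-ring [ 4.84 -4.47]
tip [ 558.52 -302.84  102.7 ] tip-ring [ 2.75 -4.4 ]
```

Tip is about (+3, -3) mm from the ring centre. Correct that and go down to just above contact, then read the force baseline.

Emit:
send_rows(
  commands=[
    {"translation": [-0.01,0.01,-0.03],"twist": [0,0,0]},
    {"translation": [-0.02,0.02,-0.06],"twist": [0,0,0]},
    {"translation": [-0.03,0.03,-0.09],"twist": [0,0,0]},
    {"translation": [-0.03,0.03,-0.11],"twist": [0,0,0]},
    {"translation": [-0.03,0.03,-0.13],"twist": [0,0,0]},
    {"translation": [-0.03,0.03,-0.14],"twist": [0,0,0]},
    {"translation": [-0.03,0.03,-0.15],"twist": [0,0,0]},
    {"translation": [-0.03,0.03,-0.15],"twist": [0,0,0]},
    {"translation": [-0.03,0.03,-0.15],"twist": [0,0,0]},
    {"translation": [-0.03,0.03,-0.15],"twist": [0,0,0]},
  ],
)

```text
t: 33.7
ee_pos: [551.1, -294.9, 380.8]
orientation: [-1.112, -2.937, 0.0]
ft_force: [0.1, 0.3, -2.0]
width: 33.7
```

```bash
cat > f.py <<'E'
from h import *
F=[];P=[]
for k in range(8):
    ctrl.get_image('side');o=ctrl.get_obs();F.append(o['ft_force']);P.append(o['ee_pos'])
F=np.array(F);print(o['t'],np.mean(P,0).round(2),F.mean(0).round(2),F.std(0).round(2))
E
python3 f.py
```

```text
34.1 [ 551.02 -294.87  380.74] [-0.04 -0.12 -1.35] [0.52 0.49 0.45]
```

Emit:
send_rows(
  commands=[
    {"translation": [0,0,-0.01],"twist": [0,0,0]},
    {"translation": [0,0,-0.02],"twist": [0,0,0]},
    {"translation": [0,0,-0.03],"twist": [0,0,0]},
    {"translation": [0,0,-0.04],"twist": [0,0,0]},
    {"translation": [0,0,-0.05],"twist": [0,0,0]},
    {"translation": [0,0,-0.06],"twist": [0,0,0]},
    {"translation": [0,0,-0.06],"twist": [0,0,0]},
    {"translation": [0,0,-0.06],"twist": [0,0,0]},
    {"translation": [0,0,-0.06],"twist": [0,0,0]},
    {"translation": [0,0,-0.06],"twist": [0,0,0]},
  ],
)

```text
t: 35.1
ee_pos: [551.0, -294.9, 374.8]
orientation: [-1.112, -2.937, 0.0]
ft_force: [-0.4, -0.4, 0.4]
width: 34.1
```

```bash
python3 f.py
```

```text
35.5 [ 551.02 -294.87  374.71] [-0.03  0.28  0.34] [0.58 0.43 0.46]
```

Contact is about 1.7 N, so roughly 2.2 mm of travel. Two millimetres more.

Emit:
send_rows(
  commands=[
    {"translation": [0,0,-0.005],"twist": [0,0,0]},
    {"translation": [0,0,-0.01],"twist": [0,0,0]},
    {"translation": [0,0,-0.015],"twist": [0,0,0]},
    {"translation": [0,0,-0.02],"twist": [0,0,0]},
    {"translation": [0,0,-0.02],"twist": [0,0,0]},
    {"translation": [0,0,-0.02],"twist": [0,0,0]},
    {"translation": [0,0,-0.02],"twist": [0,0,0]},
    {"translation": [0,0,-0.02],"twist": [0,0,0]},
    {"translation": [0,0,-0.02],"twist": [0,0,0]},
    {"translation": [0,0,-0.02],"twist": [0,0,0]},
  ],
)

```text
t: 36.5
ee_pos: [551.0, -294.9, 372.7]
orientation: [-1.112, -2.937, 0.0]
ft_force: [-0.4, 0.7, 1.4]
width: 34.0
```

```bash
python3 f.py; python3 - <<'E'
from h import *
np.set_printoptions(precision=2,suppress=True)
b=grab('side','s10');im=b['img'].astype(int)
m=((im[...,0]-im[...,2]>60)&(im[...,0]>130));m[:235]=0;m[265:]=0;m[:,:362]=0;m[:,390:]=0
ys,xs=np.nonzero(m);print('disc px',xs.mean(),ys.mean(),len(xs))
t=onz(b,xs.mean(),ys.mean(),84);r=onz(b,372.97,252.77,82);print('tip-ring',(t-r)[:2],'with ringfit',(t-onz(b,373.6,252.8,82))[:2])
E
python3 rod.py s10 512.2 -114.9
```

```text
36.9 [ 551.04 -294.87  372.7 ] [-0.24 -0.22  1.02] [0.48 0.46 0.53]
disc px 372.4166666666667 252.33333333333334 12
tip-ring [-0.69  1.86] with ringfit [-1.52  3.39]
25 z=95.5 peak 179
40 z=96.7 peak 178
55 z=98.1 peak 162
70 z=99.0 peak 169
85 z=99.2 peak 179
100 z=100.2 peak 150
```

Contact force is 2.4 N (about 4 mm of travel), the tip is 2–4 mm from the ring centre and the probe is unchanged. Hand in.

```bash
python3 -c "
from workcell import ctrl
print(ctrl.close_job())"
```

```text
the job is handed in; nothing more can be done
None
```

I clipped the probe rod into the griddle and drew the thermometer out of its dock. I handed the job in at about 37 s, still holding the thermometer on the ring; no verdict was reported.

**Thermometer:**
- **Force:** contact was about 2.4 N, which is about 4 mm of the tip's 8 mm travel. This is an average over sensor noise of about 0.5 N.
- **Position:** the tip measured 2–4 mm from the ring's centre, against the 10 mm allowed.
- **Grip:** the fingers were closed to 34 mm on the handle.
- **Upright:** the tool was vertical. I judged the thermometer's own lean from the last picture and the tip offset, probably under 2°, but did not measure it separately.

**Probe:**
- **Seating:** the rod sat at about seat height (89 mm), handle outward, and did not move after I let go. I could not read the jaw angle. I took it as closed because its bright spot appears at the same image place as when the clip was empty.
- **Tilt:** the side view suggests the tip sits about 3° high after release, while the top view agreed with the slot direction to 1–2°. Both are inside the 7° limit.

**Checks that disagreed:** the two cameras differed by about 4 mm on the ring and by up to 5 mm on the dock rim. I used averages and corrected the tip position from a close side view.

**Surroundings:** I saw no contact with the bystanders in the pictures, but did not re-measure their positions at the end.

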